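# Start the hold-down nut on the label-roll holder

## Task

The label roll is on its holder but its hold-down nut is off. Rest the flange nut, flange down, on top of the stud's thread starts, back it off (anticlockwise from above) until the thread drops in, then screw it on clockwise until its flange sits flat on the roll, and let go. Leave the tub and the tally counter where they stand.

Things in the scene. Friction and masses are not known exactly. Their poses are not given: they have to be found in the camera images.
- flange_nut: Loose steel flange nut, about 0.25 kg, flange down on the table at any yaw. 30 mm high: round flange 66 mm across, 5 mm thick; above it a hexagon 54 mm across flats, 25 mm high. Origin: centre of the underside; z up. Outward directions of the six flats: 0, 60, 120... degrees from its x axis. Jaws held 2 to 4 mm wider than the hexagon turn it like a spanner and let it drop by its own weight.
- nut_lug (a point): Inner end of one of the nut's three dark thread lugs: round-ended pins 6 mm thick that point inwards in its 40 mm through bore, ending 12.5 mm from the axis, centre line 8 mm above the underside. This one lies on the nut's +x side; the others 120 and 240 degrees round. Each lug covers about 23 degrees of the thread.
- roll_holder: Fixed steel holder: round base 136 mm across, 12 mm thick; a white label roll stands on it (92 mm across, top 64 mm above the table) with an upright stud through it: core 21 mm across, tapering to 9 mm at its tip, 98 mm above the table; three-start coarse right-handed thread 36 mm across. Origin: on the stud's axis at table level; z up; any yaw. Angles are anticlockwise from its x axis.
- stud_start (a point): On the stud's axis, 84.2 mm above the table: height of the level tops of the three thread starts. These span -80 to 0 degrees of the holder (and +120, +240); gaps span 0 to 40. A 4 mm high tooth on each top, from -80 to -72, stops the lugs turning clockwise there. A nut resting with its lugs on the tops has its underside 79.2 mm above the table. It has 2 mm play sideways.
- start_end (a point): Outer edge of one start's level top at its anticlockwise end (0 degrees of the holder, 18 mm from the axis, 84.2 mm above the table). Lugs turned anticlockwise past here drop about 11 mm into the gap; the next start stops them there (lug centre at 12 to 28 degrees). Then they screw on clockwise under this top, going down 1 mm in 15 degrees.
- roll_top (a point): On the stud's axis at the roll's top face, 64 mm above the table; the nut's origin comes here when it is home. The flange meets the roll when the lug centres are at about -40 degrees of the holder; with the 2 mm axial play used up it stops hard at about -70.
- tie_tub: Small open white tub, 70 mm across, 45 mm high, loose bystander behind the work. Origin: centre of its underside.
- tally_counter: Small tally counter lying on its back, 68x55x24 mm, loose bystander near the front edge of the table. Origin: under its middle.
Mind the look-alikes: they are no part of the job. What is shaped like the flange_nut but blue is not meant.

How it is judged:
By the outcome, as a careful person would: the job done as asked, in the order asked, and still so for the second after the job is handed in, with the robot touching nothing.
It also fails if it takes over 42 s, if anything falls off the work surface, if the arm or the gripper's body presses on something with over 40 N, if the wrist force passes 120 N, or if a joint passes its speed limit or range.

## Robot

A 6-joint arm with a two-finger parallel gripper is mounted at the origin on a cart in front of the work surface, level with it; the furniture and walls round the work are solid. World frame = base frame: x ahead of the robot, y to its left, z up, the work surface at z = 0. Lengths are in m, angles in degrees, forces in N, time in s.
With the tool pointing down it reaches from about 0.325 to 0.775 m from the base axis. Payload 5.5 kg.
Tool frame: the origin (TCP) lies midway between the tips of the shut fingers; the grasp point (between the pads) lies 19 mm behind it; z points along the fingers, y is the line along which they close (so a half turn about z gives the same grasp; the last joint's range is limited). The gripper opens to 85 mm and grips with 20 to 120 N. Pads are 22 mm wide; open, the fingers measure 114 mm over their backs; the gripper's body (76 mm by 85 mm) begins 54 mm behind the grasp point. The pads swing forward as they close: fully open they stand 13 mm farther back than shut.
Start: joints at [-68.566, 5.22, 70.514, -0, 104.267, -3.249], TCP at [0.251, -0.545, 0.231] pointing down, gripper open.
Joint ranges: [-164.24, 164.24], [-49.07, 125.15], [9.68, 141.18], [-86.29, 266.29], [3.28, 154.24], [-151.56, 151.56]. Speed limits (degrees/s): [147.25, 147.25, 172.46, 180, 180, 180].

## Interface

Orientations are given as [roll, pitch, yaw] about the fixed x, y, z axes, in that order (R = Rz(yaw) Ry(pitch) Rx(roll)).
In Python, from workcell import bot gives the robot as it stands. The module is installed in compiled form; this text tells all that it offers.
- The arm moves only by the tool play_rows, never from a script. Its argument "rows" is a list of rows, each an object of numbers: "tx", "ty", "tz": the shift along the tool's x, y, z in mm; "wx", "wy", "wz": the turn, a rotation vector about the tool's x, y, z in rad; "claw": the gripper command: -1 is fully open, 1 is shut, values between are in proportion. In form: [{"tx": .., "ty": .., "tz": .., "wx": .., "wy": .., "wz": .., "claw": ..}, ...]. A call has 1 to 20 rows; each row shifts and turns the commanded pose from where the row before left it, along the tool's axes as they then stand; what a row does not reach is not made up. A row lasts 1/8 s, in which the tool goes at most 62.5 mm and 10.7 degrees, less where a joint would pass 70% of its speed; a pose out of reach is approached as far as the arm can. A call with a gripper value outside its range is refused whole. The fingers move at their own pace and stop on an object; "force" is the grip in N (left out, the last holds). Time passes only in rows, so rows that do not move let the fingers close. It gives the time, the measured TCP pose, the force, the opening and the grip force at its end, in the units of the state.
- bot.observe(): the state, without advancing time (a new reading comes with each control period).
- bot.snapshot(name): name is "scene" or "top" or "wrist"; returns the picture (420x560x3 uint8, red, green, blue); there is no depth.
- bot.camera_params(name): a dict with "fx", "fy", "cx", "cy" (pixels), "R" (3x3) and "t" (3): a world point X has camera coordinates R X + t. Camera axes: x right, y down, z forward; pixel columns grow to the right and rows downward; lengths in m; the calibration is good to about 2 mm. A picture is of the moment at which its call begins: read the wrist's pose just before it. camera_params takes no time and is no camera call; for the wrist camera it gives the pose at the moment of the call.
- bot.close_job(): hands the job in; it is judged then, once.
Trained networks look in the newest picture that a camera, given by its name, has taken for a name from the list of things; names that differ only in an ending like _2 or _b are one class to them, and where a whole thing is asked for, a point or a joint stands for the part that bears it (a point fixed in the world has none). Each returns a list of dicts, best first, with "conf" (0 to 1); they miss things now and then, are a little off and sometimes report something else, mostly with a low value. They report only what shows in the picture. A call takes as long as a camera call. They do not tell look-alikes from the thing itself.
- bot.cut_out(camera, label): "mask" (420x560 bool, what is visible of it) and "bbox" ([left, top, right, bottom] in pixels, round what is visible of it).
- bot.place_of(camera, label): "location" ([row, column] in pixels: a listed point, or the origin of a listed thing).
The state is a dict: "time": time; "joint_pos": joint angles; "joint_velocities": joint speeds; "effort": joint torques, N m; "ee_pos": TCP position; "eef_rot": TCP orientation; "contact_force": force on the tool from outside, world axes, zero at the start; "torque": the same for the moment, N m; "finger_gap": opening from 0.0 (shut) to 1.0 (fully open); "grasp_force": force on a finger pad.
Only numpy, scipy, OpenCV 4.12 (cv2) and the standard library are available. Lean on these libraries where they do the work, as an engineer would, in place of code of your own. Each camera call takes 0.05 s, during which the arm holds its last target. There are 200 camera calls.

## Working session

There is one attempt and no reset: what is moved stays moved. The work goes in short steps, Python scripts to look and compute and a tool call to move; the robot and the scene stay as the last step left them, time stands still between calls to the robot, and variables do not carry over. Pictures are saved under pics/ and viewed, at most 10 in all, crops included, and the job is handed in when it is done.

Besides the shell and the picture viewer there is one more tool, called after ">>>" in YAML: its name, and indented under it one key for each argument. play_rows: Moves the arm, as the interface text tells. Its arguments: {"type":"object","properties":{"rows":{"type":"array","items":{"type":"object","properties":{"tx":{"type":"number"},"ty":{"type":"number"},"tz":{"type":"number"},"wx":{"type":"number"},"wy":{"type":"number"},"wz":{"type":"number"},"claw":{"type":"number"}}}},"force":{"type":"number"}},"required":["rows"]}

```bash
mkdir -p pics; cat > h.py <<'E'
import numpy as np, cv2
from workcell import bot
def ray(cam,r,c,z,P=None):
    P=P or bot.camera_params(cam); R=np.array(P["R"]);t=np.array(P["t"])
    d=R.T@np.array([(c-P["cx"])/P["fx"],(r-P["cy"])/P["fy"],1]); o=-R.T@t
    return (o+d*(z-o[2])/d[2]).round(4)
def proj(P,X):
    p=np.array(P["R"])@np.array(X)+np.array(P["t"]); return [P["fy"]*p[1]/p[2]+P["cy"],P["fx"]*p[0]/p[2]+P["cx"]]
def save(im,n): cv2.imwrite(f"pics/{n}.png",im[:,:,::-1])
E
python3 - <<'E'
from h import *
Z=dict(flange_nut=0,nut_lug=.008,roll_holder=0,stud_start=.0842,start_end=.0842,roll_top=.064,tie_tub=0,tally_counter=0)
ims=[]
for cam in ["top","scene"]:
    im=bot.snapshot(cam); ims.append(im)
    for k,z in Z.items():
        for d in bot.place_of(cam,k):
            r,c=d["location"]; print(cam,k,round(d["conf"],2),round(r),round(c),ray(cam,r,c,z))
save(np.vstack([i for i in ims])[:, :],"a")
save(cv2.resize(np.hstack(ims),(800,300)),"a")
save(ims[0],"top0")
print(bot.observe())
E
```

```text
top flange_nut 0.83 202 308 [0.5479 0.2541 0.    ]
top flange_nut 0.76 219 146 [0.4925 0.6986 0.    ]
top nut_lug 0.72 216 148 [0.4984 0.6899 0.008 ]
top nut_lug 0.52 202 315 [0.5448 0.2361 0.008 ]
top roll_holder 0.59 214 397 [0.5172 0.0116 0.    ]
top roll_holder 0.27 207 398 [0.5368 0.0073 0.    ]
top stud_start 0.95 217 404 [0.5011 0.019  0.0842]
top start_end 0.8 205 400 [0.5298 0.0297 0.0842]
top roll_top 0.76 211 401 [0.5188 0.0193 0.064 ]
top tie_tub 0.91 154 352 [0.6854 0.1329 0.    ]
top tally_counter 0.63 265 354 [0.3776 0.1301 0.    ]
top tally_counter 0.63 209 399 [0.5322 0.0058 0.    ]
scene flange_nut 0.96 279 179 [ 0.5099  0.6872 -0.    ]
scene nut_lug 0.81 277 188 [0.4899 0.6693 0.008 ]
scene nut_lug 0.71 210 290 [0.5508 0.2499 0.008 ]
scene roll_holder 0.59 191 347 [0.514  0.0206 0.    ]
scene stud_start 0.57 166 348 [5.307e-01 3.000e-04 8.420e-02]
scene stud_start 0.54 171 348 [0.5048 0.0328 0.0842]
scene stud_start 0.5 208 294 [0.4608 0.3174 0.0842]
scene start_end 0.97 168 348 [0.5179 0.0144 0.0842]
scene roll_top 0.82 171 348 [ 0.5315 -0.0017  0.064 ]
scene tally_counter 0.66 189 346 [0.529  0.0104 0.    ]
scene tally_counter 0.5 222 358 [0.3661 0.1388 0.    ]
{'time': 0.9, 'joint_pos': array([-6.85684011e+01,  5.21817804e+00,  7.05147706e+01, -2.17866191e-04,
        1.04266975e+02, -3.24991282e+00]), 'joint_velocities': array([-0.02353604,  0.02640823, -0.03623972,  0.06411633, -0.03597332,
       -0.01517445]), 'effort': array([ 2.16932058e-04, -4.58469987e+01, -4.18092692e+01, -8.49761750e-05,
        7.19132368e-04,  4.10402293e-06]), 'ee_pos': array([ 0.25053219, -0.54519866,  0.23128213]), 'eef_rot': array([1.79999936e+02, 2.15111226e-04, 2.46814580e+01]), 'contact_force': array([ 0.1129942 , -1.17864967, -0.48347101]), 'torque': array([2.78196441e-02, 4.78166545e-02, 3.71735770e-05]), 'grasp_force': 0.0, 'finger_gap': 1.0045554731566142}
```

View pics/top0.png

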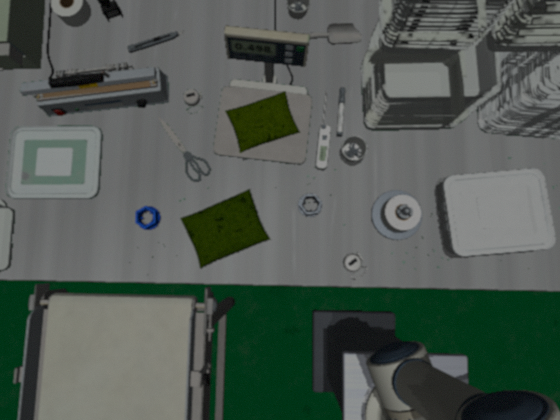

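View pics/a.png

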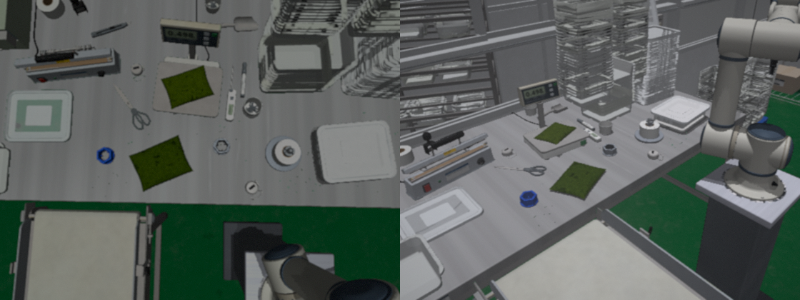

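```bash
python3 - <<'E'
from h import *
P=bot.camera_params("wrist"); R=np.array(P["R"]);t=np.array(P["t"])
from scipy.spatial.transform import Rotation as Ro
o=bot.observe(); T=Ro.from_euler("xyz",o["eef_rot"],degrees=True).as_matrix()
print(T.T@(-R.T@t-o["ee_pos"]), T.T@R.T, P["fx"],P["cx"],P["cy"])
for g in [(.44,.015,.231),(.515,.015,.231),(.544,.249,.231)]: print((T.T@(np.array(g)-o["ee_pos"])*1000).round())
E
```

```text
[ 0.07294071  0.00049002 -0.14258489] [[ 9.59236123e-05 -9.58615643e-01 -2.84703424e-01]
 [ 9.99999898e-01  2.17313738e-04 -3.94785370e-04]
 [ 4.40317397e-04 -2.84703357e-01  9.58615567e-01]] 324.0041358628274 276.89047558654187 214.9574225363336
[ 406. -430.    0.]
[ 474. -399.    0.]
[ 598. -599.    0.]
```

>>> play_rows:
  rows:
    - {"tx":47.4,"ty":-39.9,"claw":-1}
    - {"tx":47.4,"ty":-39.9,"claw":-1}
    - {"tx":47.4,"ty":-39.9,"claw":-1}
    - {"tx":47.4,"ty":-39.9,"claw":-1}
    - {"tx":47.4,"ty":-39.9,"claw":-1}
    - {"tx":47.4,"ty":-39.9,"claw":-1}
    - {"tx":47.4,"ty":-39.9,"claw":-1}
    - {"tx":47.4,"ty":-39.9,"claw":-1}
    - {"tx":47.4,"ty":-39.9,"claw":-1}
    - {"tx":47.4,"ty":-39.9,"claw":-1}
    - {"claw":-1}

```text
$.rows[0]: bad value
```

```bash
python3 - <<'E'
from h import *
o=bot.observe(); print(o["time"],o["ee_pos"],o["eef_rot"])
P=bot.camera_params("wrist"); im=bot.snapshot("wrist")
np.save("P1.npy",P,allow_pickle=True)
for k,z in dict(roll_holder=0,stud_start=.0842,start_end=.0842,roll_top=.064).items():
    for d in bot.place_of("wrist",k):
        r,c=d["location"]; print(k,round(d["conf"],2),round(r),round(c),ray("wrist",r,c,z,P))
save(im,"w1")
x=ray; r,c=proj(P,[.517,.015,.084]); r,c=int(r),int(c); s=60
cv2.imwrite("pics/w1c.png",cv2.resize(im[max(0,r-100):r+100,max(0,c-130):c+130,::-1],None,fx=3,fy=3,interpolation=cv2.INTER_CUBIC)); print(r,c)
E
```

```text
0.9 [ 0.25053219 -0.54519866  0.23128213] [1.79999936e+02 2.15111226e-04 2.46814580e+01]Traceback (most recent call last):
  File "<stdin>", line 10, in <module>
cv2.error: OpenCV(4.12.0) /io/opencv/modules/imgproc/src/resize.cpp:4208: error: (-215:Assertion failed) !ssize.empty() in function 'resize'
```

>>> play_rows:
  rows:
    - {"tx":47.4,"ty":-39.9,"tz":0,"wx":0,"wy":0,"wz":0,"claw":-1}
    - {"tx":47.4,"ty":-39.9,"tz":0,"wx":0,"wy":0,"wz":0,"claw":-1}
    - {"tx":47.4,"ty":-39.9,"tz":0,"wx":0,"wy":0,"wz":0,"claw":-1}
    - {"tx":47.4,"ty":-39.9,"tz":0,"wx":0,"wy":0,"wz":0,"claw":-1}
    - {"tx":47.4,"ty":-39.9,"tz":0,"wx":0,"wy":0,"wz":0,"claw":-1}
    - {"tx":47.4,"ty":-39.9,"tz":0,"wx":0,"wy":0,"wz":0,"claw":-1}
    - {"tx":47.4,"ty":-39.9,"tz":0,"wx":0,"wy":0,"wz":0,"claw":-1}
    - {"tx":47.4,"ty":-39.9,"tz":0,"wx":0,"wy":0,"wz":0,"claw":-1}
    - {"tx":47.4,"ty":-39.9,"tz":0,"wx":0,"wy":0,"wz":0,"claw":-1}
    - {"tx":47.4,"ty":-39.9,"tz":0,"wx":0,"wy":0,"wz":0,"claw":-1}
    - {"tx":0,"ty":0,"tz":0,"wx":0,"wy":0,"wz":0,"claw":-1}

```text
time: 2.52
ee_pos: [0.5153, 0.0192, 0.2306]
eef_rot: [-179.9, 0.0, 25.0]
contact_force: [-0.9, -0.1, -0.1]
finger_gap: 1.001
grasp_force: 0.0
```

```bash
cat > l.py <<'E'
from h import *
import sys
def look(name,Z,ctr):
    o=bot.observe(); print(o["time"],o["ee_pos"],o["eef_rot"])
    P=bot.camera_params("wrist"); im=bot.snapshot("wrist"); np.save(name+".npy",P,allow_pickle=True)
    for k,z in Z.items():
        for d in bot.place_of("wrist",k):
            r,c=d["location"]; print(k,round(d["conf"],2),round(r),round(c),ray("wrist",r,c,z,P))
    save(im,name); r,c=map(int,proj(P,ctr)); r0=max(0,r-100); c0=max(0,c-130); print("crop",r0,c0)
    cv2.imwrite(f"pics/{name}c.png",cv2.resize(im[r0:r0+200,c0:c0+260,::-1],None,fx=3,fy=3,interpolation=cv2.INTER_CUBIC))
E
python3 - <<'E'
from l import *
look("w1",dict(roll_holder=0,stud_start=.0842,start_end=.0842,roll_top=.064),[.517,.015,.084])
E
```

```text
2.525 [0.51530858 0.01915329 0.23061296] [-1.79924075e+02  2.53930466e-02  2.50389345e+01]
roll_holder 0.68 186 266 [0.5075 0.0298 0.    ]
roll_holder 0.61 185 281 [0.5155 0.0145 0.    ]
stud_start 0.81 201 279 [0.5165 0.017  0.0842]
start_end 0.7 188 264 [0.5221 0.0348 0.0842]
roll_top 0.57 200 281 [0.5136 0.0135 0.064 ]
roll_top 0.51 186 267 [0.5202 0.0323 0.064 ]
crop 101 151
```

View pics/w1c.png

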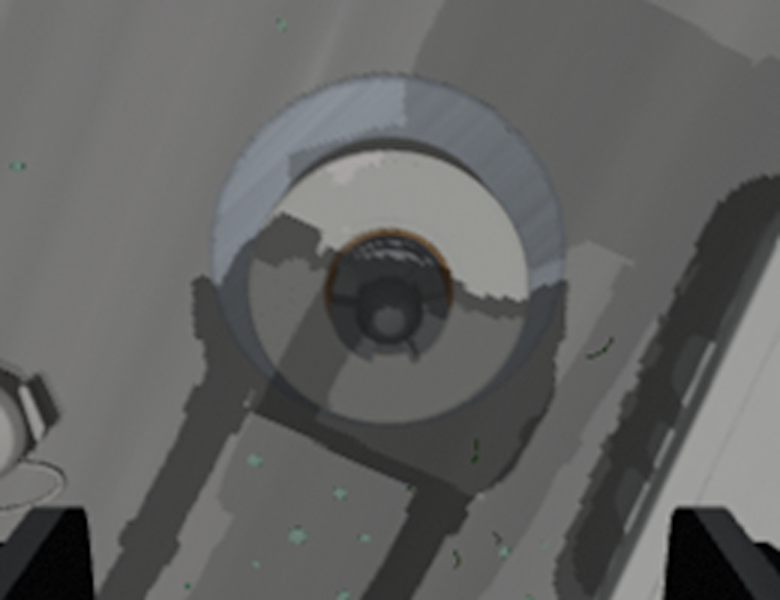

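>>> play_rows:
  rows:
    - {"tx":32,"ty":-50,"tz":0,"wx":0,"wy":0,"wz":0,"claw":-1}
    - {"tx":32,"ty":-50,"tz":0,"wx":0,"wy":0,"wz":0,"claw":-1}
    - {"tx":32,"ty":-50,"tz":0,"wx":0,"wy":0,"wz":0,"claw":-1}
    - {"tx":30,"ty":-49,"tz":0,"wx":0,"wy":0,"wz":0,"claw":-1}
    - {"tx":0,"ty":0,"tz":40,"wx":0,"wy":0,"wz":0,"claw":-1}
    - {"tx":0,"ty":0,"tz":0,"wx":0,"wy":0,"wz":0,"claw":-1}

```text
time: 3.52
ee_pos: [0.5447, 0.2472, 0.1873]
eef_rot: [-180.0, 0.4, 24.6]
contact_force: [-0.7, -1.0, -0.8]
finger_gap: 0.997
grasp_force: 0.0
```

```bash
python3 - <<'E'
from l import *
look("w2",dict(flange_nut=0,nut_lug=.008),[.546,.250,.02])
a=cv2.imread("pics/w1.png"); g=cv2.createCLAHE(4,(2,2))
P=np.load("w1.npy",allow_pickle=True).item()
r,c=map(int,proj(P,[.5165,.016,.084])); A=cv2.resize(a[r-35:r+35,c-35:c+35,0],(400,400),interpolation=cv2.INTER_CUBIC); print(r-35,c-35)
b=cv2.imread("pics/w2.png"); P2=np.load("w2.npy",allow_pickle=True).item()
r,c=map(int,proj(P2,[.546,.25,.02])); B=cv2.resize(b[r-50:r+50,c-50:c+50,0],(400,400),interpolation=cv2.INTER_CUBIC); print(r-50,c-50)
A=np.clip(A.astype(float)*2.2-40,0,255).astype(np.uint8); B=g.apply(B)
cv2.imwrite("pics/cmp.png",np.hstack([A,B]))
E
```

```text
3.525 [0.54473935 0.24720268 0.18733041] [-179.99434462    0.42647637   24.61727082]
flange_nut 0.98 196 271 [0.5369 0.2502 0.    ]
nut_lug 0.87 192 280 [0.5459 0.2441 0.008 ]
crop 92 144
166 245
142 224
```

View pics/cmp.png

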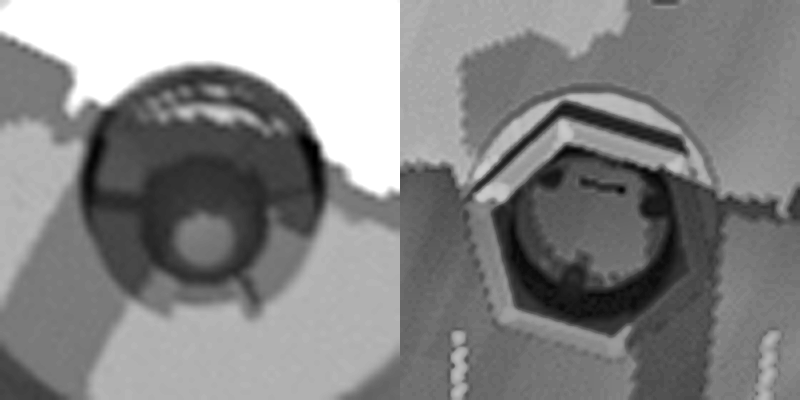

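```bash
python3 - <<'E'
from h import *
P=np.load("w1.npy",allow_pickle=True).item();P2=np.load("w2.npy",allow_pickle=True).item()
A=lambda x,y:(166+y/400*70,245+x/400*70)
B=lambda x,y:(142+y/4,224+(x-400)/4)
print("tip",ray("",*A(205,240),.098,P))
for p in [(205,185)]: print("core",ray("",*A(*p),.0842,P))
# hex outline top-of-nut vertices
print("hexv",[ray("",*B(*p),.03,P2)[:2] for p in [(565,122),(690,152),(688,270),(618,335),(505,310),(485,205)]])
L=np.array([ray("",*B(*p),.008,P2)[:2] for p in [(552,176),(653,205),(575,280)]]);print("lugs",L)
# rectified views
def rect(name,P,c,z,h,n=400):
    im=cv2.imread(f"pics/{name}.png"); u=np.linspace(-h,h,n)
    X,Y=np.meshgrid(c[0]+u,c[1]+u); pts=np.stack([X,Y,np.full_like(X,z)],-1)@np.array(P["R"]).T+np.array(P["t"])
    mx=(pts[...,0]/pts[...,2]*P["fx"]+P["cx"]).astype(np.float32);my=(pts[...,1]/pts[...,2]*P["fy"]+P["cy"]).astype(np.float32)
    o=cv2.remap(im,mx,my,cv2.INTER_CUBIC)[::-1]   # x right, y up
    return o
a=rect("w1",P,(.5165,.016),.0842,.025); b=rect("w2",P2,(.5465,.25),.008,.03)
a=np.clip(a.astype(float)*2.2-40,0,255).astype(np.uint8); b=np.clip(b.astype(float)*1.5,0,255).astype(np.uint8)
for k in range(0,360,30):
    t=np.radians(k)
    for im,s in ((a,400/50),(b,400/60)):
        q=(int(200+s*23*np.cos(t)),int(200-s*23*np.sin(t))); cv2.circle(im,q,3 if k else 6,(0,0,255),-1)
for im in (a,b): cv2.circle(im,(200,200),2,(0,255,0),-1)
cv2.circle(a,(200,200),144,(0,255,0),1)
cv2.imwrite("pics/rect.png",np.hstack([a,b]))
E
```

```text
tip [0.5146 0.0148 0.098 ]
core [0.5195 0.0169 0.0842]
hexv [array([0.5621, 0.2667]), array([0.5678, 0.2373]), array([0.5417, 0.2253]), array([0.5197, 0.2337]), array([0.5141, 0.2613]), array([0.5362, 0.2759])]
lugs [[0.5445 0.2633]
 [0.5484 0.2369]
 [0.522  0.2468]]
```

View pics/rect.png

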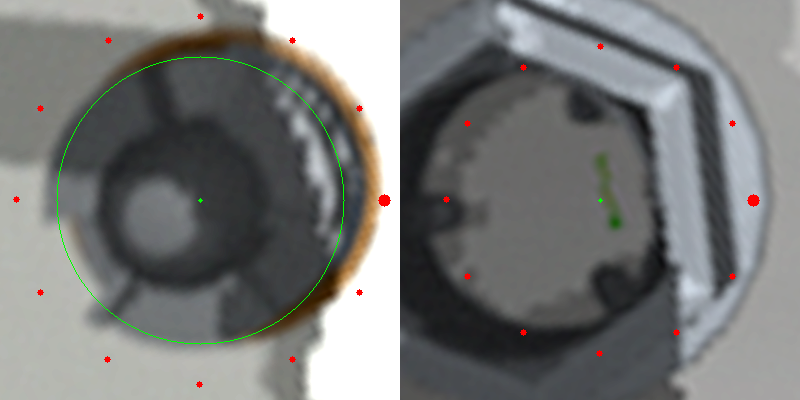

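The nut's lugs lie at about 68/188/308° round (0.5385, 0.2495). The stud is at about (0.514, 0.015), with its start ends at about 66° (mod 120). I'll descend partway and take one close look.

>>> play_rows:
  rows:
    - {"tx":-6.6,"ty":-3.6,"tz":46,"wx":0,"wy":0,"wz":0,"claw":-1}
    - {"tx":0,"ty":0,"tz":46,"wx":0,"wy":0,"wz":-0.113,"claw":-1}
    - {"tx":0,"ty":0,"tz":30,"wx":0,"wy":0,"wz":-0.112,"claw":-1}
    - {"tx":0,"ty":0,"tz":0,"wx":0,"wy":0,"wz":0,"claw":-1}
    - {"tx":0,"ty":0,"tz":0,"wx":0,"wy":0,"wz":0,"claw":-1}

```text
time: 4.3
ee_pos: [0.54, 0.2491, 0.0725]
eef_rot: [179.9, -0.2, 37.4]
contact_force: [-0.0, 0.2, 0.6]
finger_gap: 0.999
grasp_force: 0.0
```

```bash
python3 - <<'E'
from l import *
look("w3",dict(flange_nut=0,nut_lug=.008),[.5385,.2495,.02])
im=cv2.imread("pics/w3.png")
P=np.load("w3.npy",allow_pickle=True).item()
X=lambda a,r,z:[.5385+r*np.cos(a),.2495+r*np.sin(a),z]
im=cv2.resize(im[60:340,90:470],None,fx=2,fy=2)
def dr(pts,col):
    q=[proj(P,p) for p in pts]; q=np.array([[(c-90)*2,(r-60)*2] for r,c in q],np.int32); cv2.polylines(im,[q],True,col,1)
y=np.radians(7.5)
dr([X(y+np.pi/6+k*np.pi/3,.03118,.03) for k in range(6)],(0,0,255))
dr([X(k*np.pi/30,.033,.005) for k in range(60)],(0,255,0))
for k in range(3): dr([X(y+np.pi/3+k*2*np.pi/3,r,.008) for r in(.0125,.02)],(255,0,255))
cv2.imwrite("pics/w3o.png",im)
E
```

```text
4.3 [0.54004458 0.24913409 0.07245473] [179.9333956   -0.23152177  37.39240526]
flange_nut 0.39 157 552 [0.6893 0.135  0.    ]
nut_lug 0.85 231 291 [0.5461 0.2414 0.008 ]
crop 139 144
```

View pics/w3o.png

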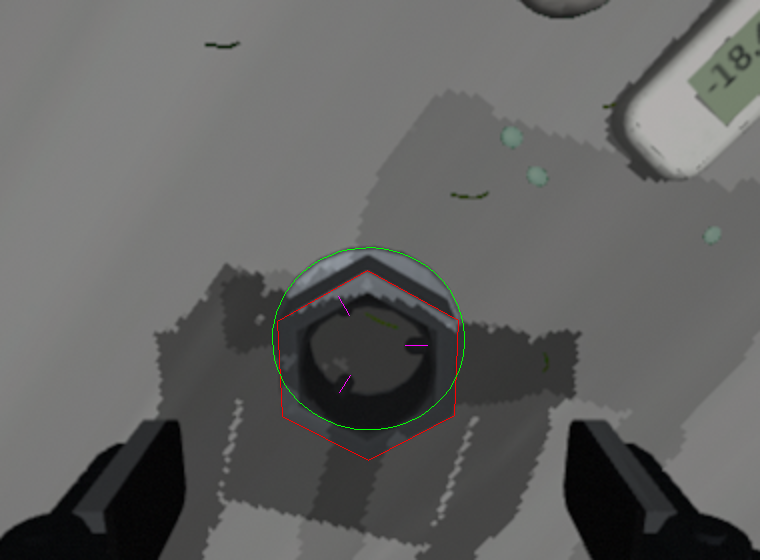

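>>> play_rows:
  force: 50
  rows:
    - {"tx":-1,"ty":-1.2,"tz":42,"wx":0,"wy":0,"wz":0,"claw":-1}
    - {"tx":0,"ty":0,"tz":20,"wx":0,"wy":0,"wz":0,"claw":-0.7}
    - {"tx":0,"ty":0,"tz":0,"wx":0,"wy":0,"wz":0,"claw":-0.5}
    - {"tx":0,"ty":0,"tz":0,"wx":0,"wy":0,"wz":0,"claw":-0.4}

```text
time: 4.95
ee_pos: [0.5378, 0.2499, 0.0088]
eef_rot: [180.0, -0.1, 37.6]
contact_force: [0.3, 0.1, 0.7]
finger_gap: 0.703
grasp_force: 0.0
```

>>> play_rows:
  rows:
    - {"tx":0,"ty":0,"tz":1.5,"wx":0,"wy":0,"wz":0,"claw":-0.2}
    - {"tx":0,"ty":0,"tz":0,"wx":0,"wy":0,"wz":0,"claw":0.2}
    - {"tx":0,"ty":0,"tz":0,"wx":0,"wy":0,"wz":0,"claw":1}
    - {"tx":0,"ty":0,"tz":0,"wx":0,"wy":0,"wz":0,"claw":1}

```text
time: 5.45
ee_pos: [0.5384, 0.2503, 0.0091]
eef_rot: [179.9, -0.2, 37.6]
contact_force: [-2.1, -0.3, 6.6]
finger_gap: 0.618
grasp_force: 55.1
```

>>> play_rows:
  rows:
    - {"tx":0,"ty":0,"tz":-30,"wx":0,"wy":0,"wz":0,"claw":1}
    - {"tx":0,"ty":0,"tz":-50,"wx":0,"wy":0,"wz":0,"claw":1}
    - {"tx":0,"ty":0,"tz":-50,"wx":0,"wy":0,"wz":0,"claw":1}
    - {"tx":-40.6,"ty":42.9,"tz":0,"wx":0,"wy":0,"wz":0,"claw":1}
    - {"tx":-40.6,"ty":42.9,"tz":0,"wx":0,"wy":0,"wz":0,"claw":1}
    - {"tx":-40.6,"ty":42.9,"tz":0,"wx":0,"wy":0,"wz":0,"claw":1}
    - {"tx":-40.6,"ty":42.9,"tz":0,"wx":0,"wy":0,"wz":0,"claw":1}
    - {"tx":0,"ty":0,"tz":0,"wx":0,"wy":0,"wz":0.164,"claw":1}
    - {"tx":0,"ty":0,"tz":0,"wx":0,"wy":0,"wz":0.164,"claw":1}
    - {"tx":0,"ty":0,"tz":0,"wx":0,"wy":0,"wz":0.164,"claw":1}
    - {"tx":0,"ty":0,"tz":0,"wx":0,"wy":0,"wz":0.164,"claw":1}
    - {"tx":0,"ty":0,"tz":0,"wx":0,"wy":0,"wz":0,"claw":1}
    - {"tx":0,"ty":0,"tz":0,"wx":0,"wy":0,"wz":0,"claw":1}

```text
time: 7.08
ee_pos: [0.513, 0.0146, 0.1362]
eef_rot: [-180.0, -0.0, 0.2]
contact_force: [-0.2, 0.5, -2.9]
finger_gap: 0.616
grasp_force: 54.0
```

```bash
python3 - <<'E'
from l import *
o=bot.observe(); print(o["time"],o["ee_pos"],o["eef_rot"],o["joint_pos"].round(1),o["contact_force"],o["finger_gap"])
P=bot.camera_params("wrist"); im=bot.snapshot("wrist"); np.save("w4.npy",P,allow_pickle=True); save(im,"w4")
e=o["ee_pos"]; yw=np.radians(o["eef_rot"][2]); zu=e[2]-.0091
im=cv2.imread("pics/w4.png"); im=cv2.resize(np.clip(im[170:400,120:440].astype(float)*1.5,0,255).astype(np.uint8),None,fx=2.5,fy=2.5)
def dr(pts,col):
    q=[proj(P,p) for p in pts]; q=np.array([[(c-120)*2.5,(r-170)*2.5] for r,c in q],np.int32); cv2.polylines(im,[q],True,col,1)
X=lambda a,r,z,c=e:[c[0]+r*np.cos(a),c[1]+r*np.sin(a),z]
y=yw+np.radians(-30)
dr([X(y+np.pi/6+k*np.pi/3,.03118,zu+.03) for k in range(6)],(0,0,255))
dr([X(k*np.pi/30,.033,zu+.005) for k in range(60)],(0,255,0))
for k in range(3): dr([X(yw+np.radians(30)+k*2*np.pi/3,r,zu+.008) for r in(.0125,.02)],(255,0,255))
dr([X(k*np.pi/30,.0045,.098,(.5143,.015)) for k in range(60)],(255,255,0))
dr([X(k*np.pi/30,.046,.064,(.5143,.015)) for k in range(60)],(255,255,0))
dr([X(k*np.pi/30,.068,.012,(.5143,.015)) for k in range(60)],(0,255,255))
cv2.imwrite("pics/w4o.png",im)
E
```

```text
7.075 [0.51300443 0.01455841 0.13615583] [-1.79999614e+02 -3.13300432e-02  1.67391669e-01] [-2.2 -8.1 93.3  0.  94.8 87.7] [-0.24898602  0.53716184 -2.9396254 ] 0.6163056426642731
```

View pics/w4o.png

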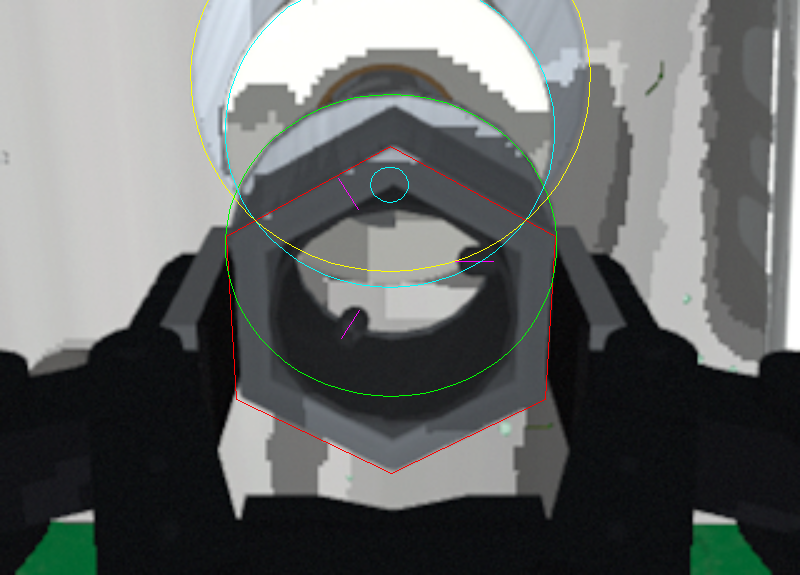

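>>> play_rows:
  rows:
    - {"tx":1.3,"ty":-0.4,"tz":15,"wx":0,"wy":0,"wz":0,"claw":1}
    - {"tx":0,"ty":0,"tz":18,"wx":0,"wy":0,"wz":0,"claw":1}
    - {"tx":0,"ty":0,"tz":10,"wx":0,"wy":0,"wz":0,"claw":1}
    - {"tx":0,"ty":0,"tz":0,"wx":0,"wy":0,"wz":0,"claw":1}
    - {"tx":0,"ty":0,"tz":0,"wx":0,"wy":0,"wz":0,"claw":1}

```text
time: 7.75
ee_pos: [0.5142, 0.0149, 0.093]
eef_rot: [180.0, 0.0, -0.0]
contact_force: [0.1, 0.2, -3.8]
finger_gap: 0.615
grasp_force: 54.0
```

>>> play_rows:
  rows:
    - {"tx":0,"ty":0,"tz":2.5,"wx":0,"wy":0,"wz":0,"claw":1}
    - {"tx":0,"ty":0,"tz":1.5,"wx":0,"wy":0,"wz":0,"claw":1}
    - {"tx":0,"ty":0,"tz":0,"wx":0,"wy":0,"wz":0,"claw":1}
    - {"tx":0,"ty":0,"tz":0,"wx":0,"wy":0,"wz":0,"claw":1}

```text
time: 8.25
ee_pos: [0.5142, 0.0149, 0.0888]
eef_rot: [180.0, -0.0, -0.0]
contact_force: [0.4, 0.2, -3.2]
finger_gap: 0.62
grasp_force: 54.0
```

>>> play_rows:
  rows:
    - {"tx":0,"ty":0,"tz":1,"wx":0,"wy":0,"wz":0,"claw":1}
    - {"tx":0,"ty":0,"tz":0.5,"wx":0,"wy":0,"wz":0,"claw":1}
    - {"tx":0,"ty":0,"tz":0,"wx":0,"wy":0,"wz":0,"claw":1}

```text
time: 8.62
ee_pos: [0.5144, 0.0149, 0.0881]
eef_rot: [180.0, -0.0, -0.0]
contact_force: [-1.9, -0.1, 2.4]
finger_gap: 0.619
grasp_force: 54.7
```

>>> play_rows:
  rows:
    - {"tx":0,"ty":0,"tz":0,"wx":0,"wy":0,"wz":0,"claw":-0.31}
    - {"tx":0,"ty":0,"tz":0,"wx":0,"wy":0,"wz":0,"claw":-0.31}
    - {"tx":0,"ty":0,"tz":0,"wx":0,"wy":0,"wz":0,"claw":-0.31}

```text
time: 9.0
ee_pos: [0.5143, 0.015, 0.0872]
eef_rot: [-180.0, -0.0, -0.0]
contact_force: [-0.1, 0.1, -0.4]
finger_gap: 0.65
grasp_force: 0.0
```

>>> play_rows:
  rows:
    - {"tx":0,"ty":0,"tz":0,"wx":0,"wy":0,"wz":-0.12,"claw":-0.31}
    - {"tx":0,"ty":0,"tz":0,"wx":0,"wy":0,"wz":-0.12,"claw":-0.31}
    - {"tx":0,"ty":0,"tz":0,"wx":0,"wy":0,"wz":-0.12,"claw":-0.31}
    - {"tx":0,"ty":0,"tz":0,"wx":0,"wy":0,"wz":-0.12,"claw":-0.31}
    - {"tx":0,"ty":0,"tz":0,"wx":0,"wy":0,"wz":-0.12,"claw":-0.31}
    - {"tx":0,"ty":0,"tz":0,"wx":0,"wy":0,"wz":-0.12,"claw":-0.31}
    - {"tx":0,"ty":0,"tz":0,"wx":0,"wy":0,"wz":-0.12,"claw":-0.31}
    - {"tx":0,"ty":0,"tz":0,"wx":0,"wy":0,"wz":-0.12,"claw":-0.31}
    - {"tx":0,"ty":0,"tz":0,"wx":0,"wy":0,"wz":0,"claw":-0.31}

```text
time: 10.12
ee_pos: [0.5143, 0.0149, 0.0872]
eef_rot: [180.0, -0.0, 54.9]
contact_force: [0.2, 0.1, 0.1]
finger_gap: 0.652
grasp_force: 0.1
```

```bash
cat > v.py <<'E'
from l import *
import sys
n,off,und,dy=sys.argv[1],*map(float,sys.argv[2:5])  # nut underside z, extra nut yaw
o=bot.observe(); print(o["time"],o["ee_pos"],o["eef_rot"],o["contact_force"],o["torque"],o["finger_gap"])
P=bot.camera_params("wrist"); im=bot.snapshot("wrist"); save(im,n)
e=o["ee_pos"]; yw=np.radians(o["eef_rot"][2]+dy)
im=cv2.resize(np.clip(im[170:400,120:440,::-1].astype(float)*1.6,0,255).astype(np.uint8),None,fx=2.5,fy=2.5)
def dr(pts,col):
    q=[proj(P,p) for p in pts]; q=np.array([[(c-120)*2.5,(r-170)*2.5] for r,c in q],np.int32); cv2.polylines(im,[q],True,col,1)
X=lambda a,r,z,c=(.5143,.015):[c[0]+r*np.cos(a),c[1]+r*np.sin(a),z]
for zu,col in ((off,(0,0,255)),(und,(0,255,0))):
    dr([X(k*np.pi/30,.033,zu+.005) for k in range(60)],col)
    dr([X(yw+k*np.pi/3,.0295,zu+.03) for k in range(6)],col)
for k in range(3): dr([X(np.radians(66+120*k),r,.0842) for r in(.010,.018)],(255,255,0))
cv2.imwrite(f"pics/{n}o.png",im)
E
python3 v.py w5 .0792 .068 0
```

```text
10.125 [0.51430754 0.01492721 0.08724322] [ 1.79991858e+02 -4.26180288e-03  5.49273457e+01] [0.16258575 0.08638747 0.09447914] [ 0.02202764 -0.04654778  0.02469103] 0.6516399308013071
```

View pics/w5o.png

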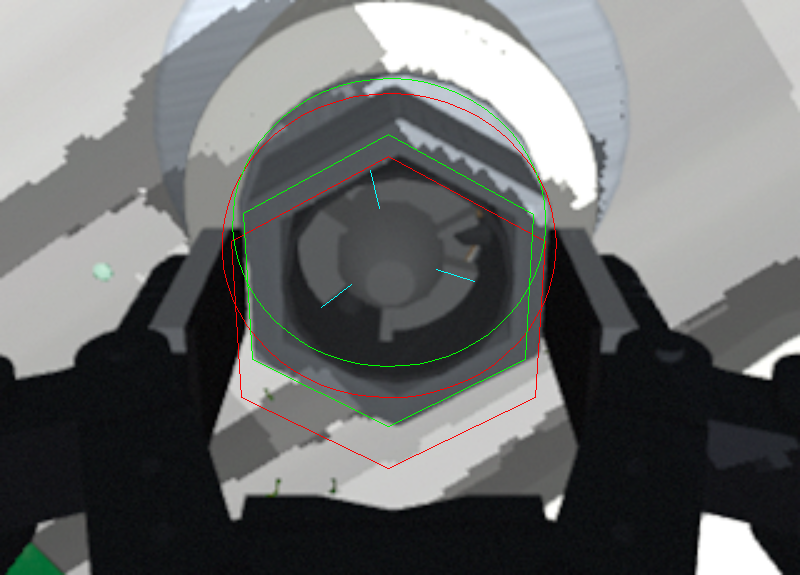

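>>> play_rows:
  rows:
    - {"tx":0,"ty":0,"tz":5,"wx":0,"wy":0,"wz":0,"claw":-0.31}
    - {"tx":0,"ty":0,"tz":5,"wx":0,"wy":0,"wz":0,"claw":-0.31}
    - {"tx":0,"ty":0,"tz":0,"wx":0,"wy":0,"wz":0,"claw":-0.31}

```text
time: 10.55
ee_pos: [0.5141, 0.0148, 0.0767]
eef_rot: [-180.0, 0.0, 55.0]
contact_force: [0.9, -0.4, 0.7]
finger_gap: 0.653
grasp_force: 0.3
```

>>> play_rows:
  rows:
    - {"tx":0,"ty":0,"tz":0,"wx":0,"wy":0,"wz":0.12,"claw":-0.31}
    - {"tx":0,"ty":0,"tz":0.4,"wx":0,"wy":0,"wz":0.12,"claw":-0.31}
    - {"tx":0,"ty":0,"tz":0.4,"wx":0,"wy":0,"wz":0.12,"claw":-0.31}
    - {"tx":0,"ty":0,"tz":0.4,"wx":0,"wy":0,"wz":0.12,"claw":-0.31}
    - {"tx":0,"ty":0,"tz":0.4,"wx":0,"wy":0,"wz":0.12,"claw":-0.31}
    - {"tx":0,"ty":0,"tz":0.4,"wx":0,"wy":0,"wz":0.12,"claw":-0.31}
    - {"tx":0,"ty":0,"tz":0.4,"wx":0,"wy":0,"wz":0.12,"claw":-0.31}
    - {"tx":0,"ty":0,"tz":0.4,"wx":0,"wy":0,"wz":0.12,"claw":-0.31}
    - {"tx":0,"ty":0,"tz":0.4,"wx":0,"wy":0,"wz":0.12,"claw":-0.31}
    - {"tx":0,"ty":0,"tz":0.4,"wx":0,"wy":0,"wz":0.12,"claw":-0.31}
    - {"tx":0,"ty":0,"tz":0,"wx":0,"wy":0,"wz":0,"claw":-0.31}

```text
time: 11.92
ee_pos: [0.5141, 0.015, 0.0737]
eef_rot: [-180.0, 0.0, -13.7]
contact_force: [0.3, -0.7, -0.0]
finger_gap: 0.654
grasp_force: 0.0
```

>>> play_rows:
  rows:
    - {"tx":0,"ty":0,"tz":0,"wx":0,"wy":0,"wz":0.09,"claw":-0.31}
    - {"tx":0,"ty":0,"tz":0,"wx":0,"wy":0,"wz":0.09,"claw":-0.31}
    - {"tx":0,"ty":0,"tz":0,"wx":0,"wy":0,"wz":0.09,"claw":-0.31}
    - {"tx":0,"ty":0,"tz":0,"wx":0,"wy":0,"wz":0,"claw":-0.31}

```text
time: 12.42
ee_pos: [0.5141, 0.0151, 0.0735]
eef_rot: [-180.0, 0.0, -29.1]
contact_force: [-0.8, -0.8, 1.0]
finger_gap: 0.654
grasp_force: 0.1
```

```bash
python3 v.py w6 .068 .064 0
```

```text
12.425 [0.51410933 0.01507282 0.07354535] [-1.79998716e+02  2.05878444e-02 -2.90702756e+01] [-0.7711229  -0.79033502  0.97470345] [ 0.06264735 -0.07290945 -0.02688944] 0.65429383088895
```

View pics/w6o.png

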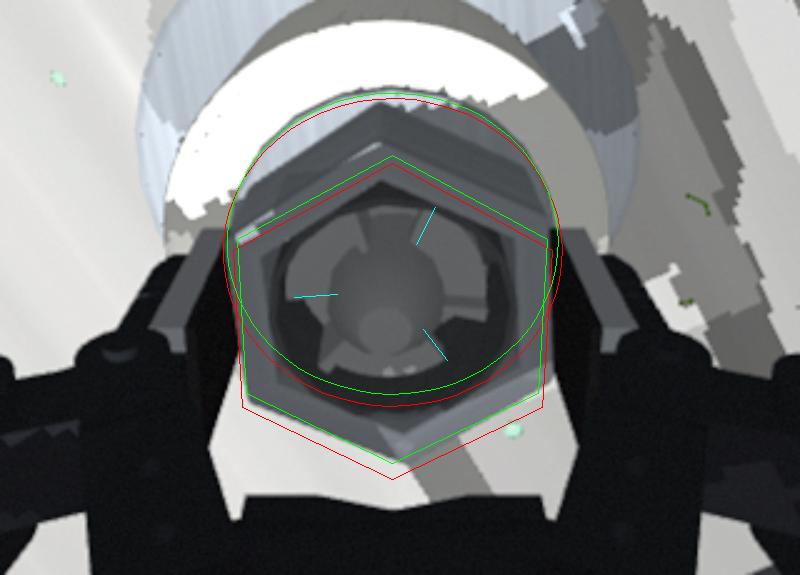

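>>> play_rows:
  rows:
    - {"tx":0,"ty":0,"tz":0,"wx":0,"wy":0,"wz":0,"claw":-0.6}
    - {"tx":0,"ty":0,"tz":0,"wx":0,"wy":0,"wz":0,"claw":-1}
    - {"tx":0,"ty":0,"tz":0,"wx":0,"wy":0,"wz":0,"claw":-1}
    - {"tx":0,"ty":0,"tz":-20,"wx":0,"wy":0,"wz":0,"claw":-1}
    - {"tx":0,"ty":0,"tz":-40,"wx":0,"wy":0,"wz":0,"claw":-1}
    - {"tx":0,"ty":0,"tz":-50,"wx":0,"wy":0,"wz":0,"claw":-1}
    - {"tx":0,"ty":0,"tz":0,"wx":0,"wy":0,"wz":0,"claw":-1}
    - {"tx":0,"ty":0,"tz":0,"wx":0,"wy":0,"wz":0,"claw":-1}

```text
time: 13.48
ee_pos: [0.5144, 0.0149, 0.1845]
eef_rot: [-180.0, -0.1, -29.2]
contact_force: [0.2, 0.3, -0.1]
finger_gap: 0.999
grasp_force: 0.0
```

```bash
sed -i 's/im\[170:400,120:440/im[100:330,120:440/; s/(r-170)/(r-100)/' v.py; python3 v.py w7 .066 .064 5
```

```text
13.475 [0.5143732  0.01494096 0.18446795] [-1.79967473e+02 -6.12582820e-02 -2.92267970e+01] [ 0.20323507  0.28414333 -0.1141502 ] [-0.0099749  -0.03820789 -0.02922322] 0.9990139727214604
```

View pics/w7o.png

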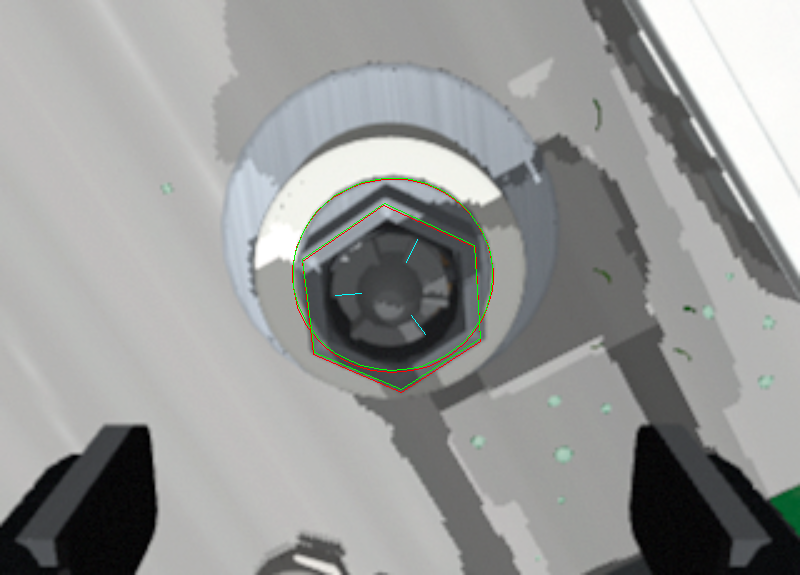

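The nut sits concentric and flat on the roll (flange circle centred near pixel 393, 273). Its lugs are hidden under the starts, and the gripper is clear.

```bash
python3 -c "
from workcell import bot
print(bot.close_job())"
```

```text
the job is handed in; nothing more can be done
None
```

The steel flange nut is screwed home with its flange flat on the label roll, and the arm has let go and moved clear. The tub and tally counter were not touched, and the job was handed in at about 13.5 s.

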